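# Clear the spanner and screw the bench press down

### The job

Someone left a spanner lying across the red handwheel of the blue bench press: lay it in the yellow tray first, without dropping it. Then turn the handwheel clockwise (seen from above), a good full turn and more, until the ram bears firmly on the pump housing and the wheel comes up tight, but do not force it; let go and leave the press clamped. Leave the pump housing where it stands under the ram, and do not disturb the oil filter, the piston or the tin.

Things in the scene. Friction and masses are not known exactly. Their poses are not given: they have to be found in the camera images.
- press: Fixed blue bench screw press. Origin: centre of the underside of its base plate (160 x 230 x 15 mm), z up. Two steel columns (24 mm thick) at y = +-90 mm carry a blue crosshead whose top is 202 mm above the bench; nothing of the frame is higher. Its place and yaw vary.
- handwheel: Red handwheel on top of the press, axis vertical, stays at its height. Origin: on the axis at rim mid-height, 235 mm above the bench; z up, x along the white spoke. Rim: 16 mm bar on a 170 mm circle, top 8 mm above the origin. Hub radius 20 mm. Three spokes 120 degrees apart, 14 mm wide, 10 mm thick, top 1 mm above the origin; open windows between them. Crosshead 33 mm below the origin.
- white_spoke (a point): Point on the handwheel's white spoke (the other two are red), 55 mm from the axis. Clockwise from above lowers the ram, 30 mm per turn. Pushing a spoke here takes a steady 5 to 6 N while the ram runs free; about 12 N makes a firm clamp and 27 N is too much. The screw locks itself.
- ram: Round steel ram (52 mm pad) under the crosshead, moved down by the handwheel, 32 to 44 mm above the pump housing at the start. Origin: centre of the pad's underside.
- pump: Loose aluminium pump housing, 84 mm wide at its foot, 58 mm tall, standing on the press's base plate under the ram. Origin: centre of its underside.
- spanner: Loose steel spanner lying flat on the handwheel's rim, across it, 200 mm long (along x), 0.3 kg. Shank 18 mm wide, 12 mm thick; ring end 40 mm wide at -x, open end 42 mm wide at +x. Origin: middle of the shank's underside.
- tray: Fixed yellow open tray, outside 260 (x) x 170 (y) x 32 mm high, walls 4 mm, floor about 4 mm thick. Origin: centre of its underside. It stands to the left or the right of the press.
- filter: Bystander: orange oil filter, 76 mm across, 90 mm tall. Origin: centre of its underside.
- piston: Bystander: aluminium piston, 80 mm across, 62 mm tall. Origin: centre of its underside.
- tin: Bystander: dark open tin, 84 mm across, 85 mm tall. Origin: centre of its underside.
There are look-alikes about, which are no part of the job. There is more than one size of the spanner; the job needs the middle-sized.

How it is judged:
By the outcome, as a careful person would: the job done as asked, in the order asked, and still so for the second after the job is handed in, with the robot touching nothing.
It also fails if it takes over 72 s, if anything falls off the work surface, if the arm or the gripper's body presses on something with over 40 N, if the wrist force passes 120 N, or if a joint passes its speed limit or range.

### The arm

A 6-joint arm with a two-finger parallel gripper is mounted at the origin on the work surface. World frame = base frame: x ahead of the robot, y to its left, z up, the work surface at z = 0. Lengths are in mm, angles in rad, forces in N, time in s.
With the tool pointing down it reaches from about 350 to 775 mm from the base axis. Payload 7.3 kg.
Tool frame: the origin (TCP) lies midway between the tips of the shut fingers; the grasp point (between the pads) lies 19 mm behind it; z points along the fingers, y is the line along which they close (so a half turn about z gives the same grasp; the last joint's range is limited). The gripper opens to 92 mm and grips with 3 to 60 N. Pads are 19 mm wide; open, the fingers measure 130 mm over their backs; the gripper's body (75 mm by 190 mm) begins 47 mm behind the grasp point.
Start: joints at [1.167, 0.342, 1.524, -0, 1.275, -0.146], TCP at [133.835, 507.674, 226.741] pointing down, gripper open.
Joint ranges: [-2.53, 2.53], [-0.77, 2.02], [0.04, 2.7], [-1, 4.14], [0.28, 2.66], [-3.11, 3.11]. Speed limits (rad/s): [2.57, 2.57, 3.14, 3.14, 3.14, 3.14].

### API

Orientations are given as [roll, pitch, yaw] about the fixed x, y, z axes, in that order (R = Rz(yaw) Ry(pitch) Rx(roll)).
In Python, from plant import bot gives the robot as it stands.
- The arm moves only by the tool servo_tool, never from a script. Its argument "deltas" is a list of rows, each a list of 2 entries, a list of its own where there are three numbers: the shift along the tool's x, y, z in m, then the turn, a rotation vector about the tool's x, y, z in degrees. A call has 1 to 20 rows; each row shifts and turns the commanded pose from where the row before left it, along the tool's axes as they then stand; what a row does not reach is not made up. A row lasts 1/8 s, in which the tool goes at most 62.5 mm and 10.7 degrees, less where a joint would pass 70% of its speed; a pose out of reach is approached as far as the arm can. A call with a gripper value outside its range is refused whole. "fingers" is the opening, from 0 (shut) to 1 (fully open), set as the call begins (left out, the last holds). The fingers move at their own pace and stop on an object; the grip force is fixed at half the most. Time passes only in rows, so rows that do not move let the fingers close. It gives the time, the measured TCP pose, the force, the opening and the grip force at its end, in the units of the state.
- bot.get_obs(): the state, without advancing time (a new reading comes with each control period).
- bot.capture(name): name is "side" or "top"; returns the picture (420x560x3 uint8, red, green, blue); there is no depth.
- bot.camera_model(name): a dict with "mtx" (3x3 intrinsics, pixels), "dist" ([k1, k2, p1, p2, k3] as OpenCV has them; the pictures are not rectified), "xyz" and "rotation" of the camera in the world. Camera axes: x right, y down, z forward; pixel columns grow to the right and rows downward; lengths in mm; the calibration is good to about 2 mm. A picture is of the moment at which its call begins. camera_model takes no time and is no camera call.
- bot.close_job(): hands the job in; it is judged then, once.
The state is a dict: "time": time; "joint_positions": joint angles; "dq": joint speeds; "tau": joint torques, N m; "tool_pos": TCP position; "tcp_rot": TCP orientation; "contact_force": force on the tool from outside, world axes, zero at the start; "moment": the same for the moment, N m; "grip_width": finger opening in mm; "finger_force": force on a finger pad.
Only numpy, scipy, OpenCV 4.12 (cv2) and the standard library are available. Lean on these libraries where they do the work, as an engineer would, in place of code of your own. Each camera call takes 0.05 s, during which the arm holds its last target. There are 200 camera calls.

## Working session

There is one attempt and no reset: what is moved stays moved. The work goes in short steps, Python scripts to look and compute and a tool call to move; the robot and the scene stay as the last step left them, time stands still between calls to the robot, and variables do not carry over. Pictures are saved under pics/ and viewed, at most 10 in all, crops included, and the job is handed in when it is done.

Besides the shell and the picture viewer there is one more tool, called after "Request:" by a JSON object that holds its "name" and its "arguments". servo_tool: Moves the arm, as the interface text tells. Its arguments: {"type":"object","properties":{"deltas":{"type":"array"},"fingers":{"type":"number"}},"required":["deltas"]}

```bash
mkdir -p pics; python3 - <<'E'
from plant import bot
import cv2
for n in("top","side"):
    im=bot.capture(n); cv2.imwrite(f"pics/{n}0.png",im[:,:,::-1]); 
    m=bot.camera_model(n); print(n,m)
o=bot.get_obs();print(o)
E
```

```text
top {'mtx': array([[473.87403287,   0.        , 272.66156433],
       [  0.        , 473.87403287, 210.79903839],
       [  0.        ,   0.        ,   1.        ]]), 'dist': array([-0.03845451,  0.        ,  0.        ,  0.        ,  0.        ]), 'xyz': array([ 230.67046978,   14.14474444, 1289.56267801]), 'rotation': array([-2.9191854 , -0.0049138 , -1.58166564])}
side {'mtx': array([[468.88347779,   0.        , 282.44911518],
       [  0.        , 468.88347779, 211.12939784],
       [  0.        ,   0.        ,   1.        ]]), 'dist': array([-0.10679552,  0.        ,  0.        ,  0.        ,  0.        ]), 'xyz': array([ 395.92120571, -943.60199031, 1074.25118028]), 'rotation': array([-2.32499386,  0.01807254, -0.09471036])}
{'time': 0.1, 'joint_positions': array([ 1.16702691e+00,  3.42643822e-01,  1.52491986e+00, -3.00640533e-05,
        1.27538886e+00, -1.45987022e-01]), 'dq': array([-0.00098573,  0.00059262, -0.00298292,  0.00048692, -0.00072375,
       -0.00146141]), 'tau': array([ 1.52786553e-03, -4.32000947e+01, -2.44693029e+01,  7.19767646e-02,
        5.26841905e-02, -3.78176628e-05]), 'tool_pos': array([133.67949939, 507.32273245, 226.11981431]), 'tcp_rot': array([-3.14024305e+00, -1.69378028e-04,  2.88381892e+00]), 'contact_force': array([ 0.18431918,  0.00403056, -0.14023114]), 'moment': array([-0.02020929, -0.01199394, -0.01389305]), 'finger_force': 0.0, 'grip_width': 91.3698110932275}
```

View pics/top0.png

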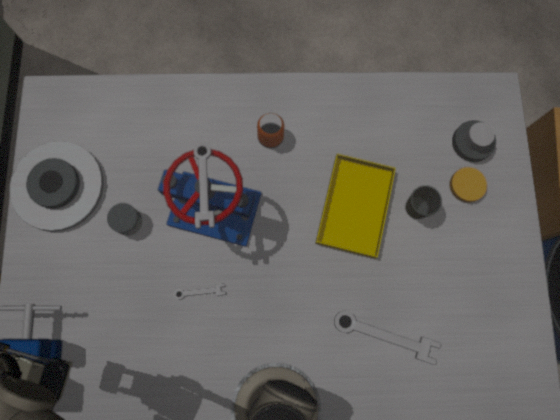

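View pics/side0.png

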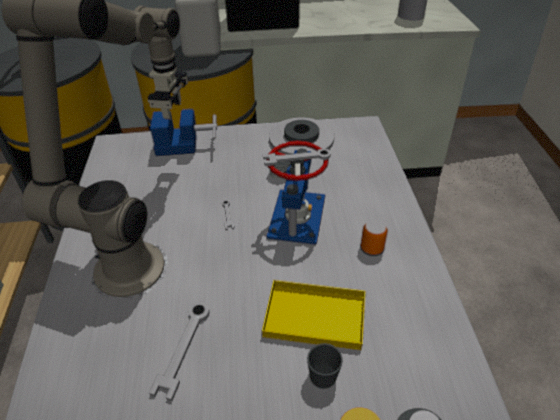

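The top view shows the wheel centred near (203,187). The spanner lies across it from the ring at (203,151) to the jaw at (204,222). The white spoke points right to about (236,188), and the tray is centred near (357,207). The side view agrees. Next I'll zoom in and measure.

```bash
cat > h.py <<'E'
import numpy as np,cv2
from scipy.spatial.transform import Rotation as R
from plant import bot
def cam(n):
    m=bot.camera_model(n); r=np.array(m['rotation']); 
    return m, R.from_euler('xyz',r).as_matrix()
def p2w(n,px,z):
    m,Rm=cam(n); u=cv2.undistortPoints(np.array(px,float).reshape(-1,1,2),m['mtx'],m['dist'])[:,0]
    d=np.c_[u,np.ones(len(u))]@Rm.T; c=m['xyz']; return c+d*((z-c[2])/d[:,2])[:,None]
def w2p(n,P):
    m,Rm=cam(n); q=(np.array(P,float).reshape(-1,3)-m['xyz'])@Rm
    return cv2.projectPoints(q,np.zeros(3),np.zeros(3),m['mtx'],m['dist'])[0][:,0]
E
python3 - <<'E'
from h import *
im=cv2.imread('pics/top0.png'); 
cv2.imwrite('pics/c.png',cv2.resize(im[135:255,145:275],None,fx=5,fy=5,interpolation=cv2.INTER_CUBIC))
print(w2p('top',[[133.7,507.3,226],[0,0,0]]),w2p('side',[[133.7,507.3,226],[0,0,0]]))
h=cv2.cvtColor(im,cv2.COLOR_BGR2HSV)
red=((h[...,0]<6)|(h[...,0]>174))&(h[...,1]>180)&(h[...,2]>70)
red[:130]=0;red[250:]=0;red[:,:150]=0;red[:,255:]=0
ys,xs=np.nonzero(red);P=p2w('top',np.c_[xs,ys],240)[:,:2]
from scipy.optimize import least_squares
hull=cv2.convexHull(P.astype(np.float32))[:,0]
s=least_squares(lambda q:np.hypot(*(hull-q[:2]).T)-q[2],[*P.mean(0),93],loss='soft_l1');print('wheel',s.x)
yel=cv2.inRange(h,(22,150,60),(35,255,255)); yel[:,:300]=0;yel[:,410:]=0
c=max(cv2.findContours(yel,0,2)[0],key=cv2.contourArea)
print('tray',cv2.minAreaRect(p2w('top',c[:,0],32)[:,:2].astype(np.float32)))
print('spanner',p2w('top',[[203,151],[204,222],[204.5,187]],255),'spoke',p2w('top',[[225,188]],236))
E
```

```text
[[ 43.03257089 364.96505988]
 [276.6831899  409.37581804]] [[172.86273615 111.3386132 ]
 [129.02259165 267.8907952 ]]
wheel [528.3178876  166.90378608  87.61991123]
tray ((530.6248779296875, -223.67880249023438), (168.7886505126953, 259.0245056152344), 75.15731811523438)
spanner [[607.49416928 165.6014188  255.        ]
 [440.49153049 159.67835773 255.        ]
 [521.3247975  160.26180017 255.        ]] spoke [[523.79977439 115.62397447 236.        ]]
```

View pics/c.png

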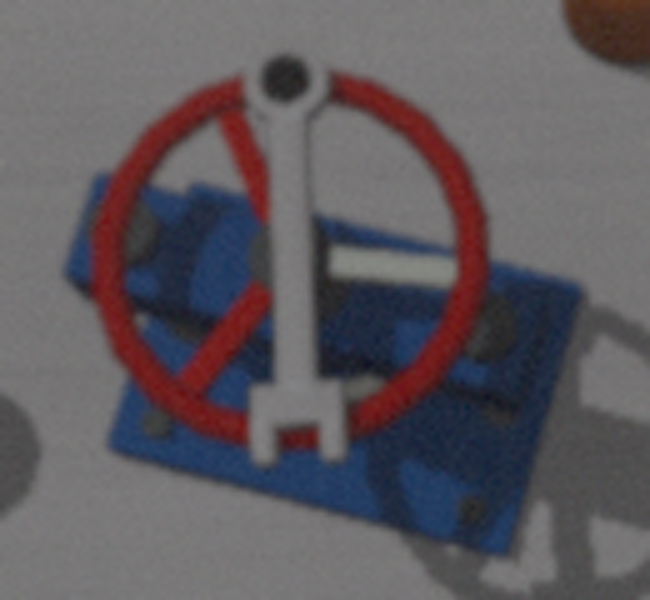

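The crop gives these positions:
- Wheel centre: about (291,258).
- White spoke: from (330,262) to (457,270).
- Spanner: ring centre (286,78), jaw tips about (300,462).

```bash
python3 - <<'E'
from h import *
c=lambda a:(np.array(a,float)+.5)/5-.5+[145,135]
f=lambda a,z:p2w('top',c(a),z).round(1)[:,:2].tolist()
print('wheelc L,R,T?,B',f([[93,250],[490,250],[291,446]],243))
print('spoke ends',f([[330,262],[457,270]],236))
print('sp: ring c, ring outer, jawtips, shankmid',f([[286,78],[285,50],[300,464],[292,235]],255))
t=p2w('top',[[425,202]],85);print('tin',t)
# side check
print(w2p('side',[[528,167,243],[608,165,255],[440,160,255],[530,-224,4]]))
im=cv2.imread('pics/side0.png');a=cv2.resize(im[130:260,240:350],None,fx=4.5,fy=4.5,interpolation=cv2.INTER_CUBIC);cv2.imwrite('pics/s.png',a)
E
```

```text
wheelc L,R,T?,B [[531.4, 257.0], [529.5, 74.7], [438.8, 164.0]]
spoke ends [[526.5, 148.9], [522.1, 90.3]]
sp: ring c, ring outer, jawtips, shankmid [[609.5, 168.4], [623.2, 169.2], [428.2, 158.1], [534.1, 163.9]]
tin [[ 522.8337335  -395.94352802   85.        ]]
[[296.48290424 156.92727284]
 [323.52821843 152.16079166]
 [266.78952949 157.18618337]
 [313.72888716 314.40746004]]
```

View pics/s.png

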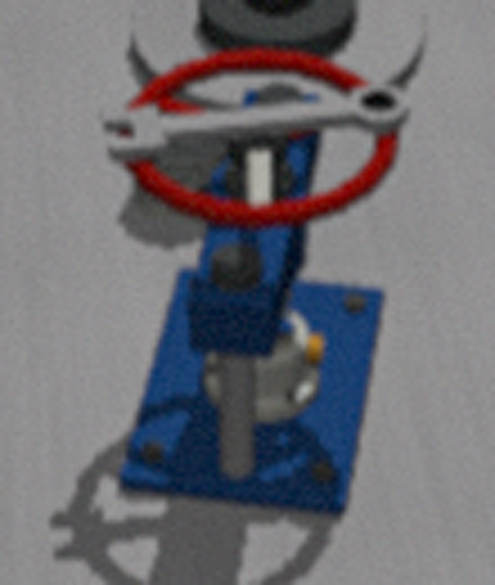

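The side view has the ring hole at crop (380,100), which is pixel (324,152). I predicted (323.5,152.2), so the measurements hold. The pump stands under the ram. Estimates:
- Spanner centre: about (526,164), yaw 3°.
- Wheel axis: about (529.5,166).

Now I'll lift, turn and move over.

Request:
{"name": "servo_tool", "arguments": {"deltas": [[[0,0,-0.03],[0,0,-6]],[[0,0,-0.03],[0,0,-6]],[[0,0,-0.03],[0,0,-6]],[[-0.031,-0.0304,0],[0,0,0]],[[-0.0311,-0.0304,0],[0,0,0]],[[-0.0311,-0.0304,0],[0,0,0]],[[-0.0311,-0.0304,0],[0,0,0]],[[-0.0311,-0.0304,0],[0,0,0]],[[-0.0311,-0.0304,0],[0,0,0]],[[-0.0311,-0.0304,0],[0,0,0]],[[-0.0311,-0.0304,0],[0,0,0]],[[-0.0311,-0.0304,0],[0,0,0]],[[-0.0311,-0.0304,0],[0,0,0]],[[-0.0311,-0.0304,0],[0,0,0]],[[-0.0311,-0.0304,0],[0,0,0]],[[0,0,0],[0,0,0]],[[0,0,0],[0,0,0]]], "fingers": 0.55}}

```text
time: 2.22
tool_pos: [526.4, 164.7, 316.3]
tcp_rot: [3.141, -0.001, -3.086]
contact_force: [0.1, 0.3, -0.0]
grip_width: 50.5
finger_force: 0.0
```

Request:
{"name": "servo_tool", "arguments": {"deltas": [[[0,-0.0008,0.02],[0,0,0]],[[0,0,0.02],[0,0,0]],[[0,0,0.015],[0,0,0]],[[0,0,0.01],[0,0,0]],[[0,0,0.006],[0,0,0]],[[0,0,0],[0,0,0]],[[0,0,0],[0,0,0]]]}}

```text
time: 3.1
tool_pos: [527.2, 163.7, 246.3]
tcp_rot: [3.141, 0.001, -3.085]
contact_force: [0.0, 0.1, -0.0]
grip_width: 50.6
finger_force: 0.0
```

Request:
{"name": "servo_tool", "arguments": {"deltas": [[[0,0,0],[0,0,0]],[[0,0,0],[0,0,0]],[[0,0,0],[0,0,0]],[[0,0,0],[0,0,0]],[[0,0,0],[0,0,0]],[[0,0,0],[0,0,0]]], "fingers": 0}}

```text
time: 3.85
tool_pos: [527.0, 163.5, 245.8]
tcp_rot: [-3.141, 0.0, -3.085]
contact_force: [-0.0, -1.4, 1.1]
grip_width: 17.7
finger_force: 30.0
```

Gripped at 18 mm. I'll lift slowly, check the weight, and take a picture.

Request:
{"name": "servo_tool", "arguments": {"deltas": [[[0,0,-0.003],[0,0,0]],[[0,0,-0.005],[0,0,0]],[[0,0,-0.01],[0,0,0]],[[0,0,-0.015],[0,0,0]],[[0,0,-0.015],[0,0,0]],[[0,0,-0.01],[0,0,0]],[[0,0,0],[0,0,0]],[[0,0,0],[0,0,0]]]}}

```text
time: 4.85
tool_pos: [526.7, 163.6, 303.2]
tcp_rot: [3.142, -0.001, -3.085]
contact_force: [0.0, -0.0, -2.4]
grip_width: 18.0
finger_force: 30.0
```

```bash
python3 - <<'E'
from h import *
print(bot.get_obs()['moment'])
a=[cv2.resize(bot.capture(n)[y:y+160,x:x+170,::-1],None,fx=2.35,fy=2.8,interpolation=cv2.INTER_CUBIC) for n,x,y in (('top',120,110),('side',210,70))]
cv2.imwrite('pics/lift.png',np.hstack(a))
E
```

```text
[ 0.04587236  0.02160944 -0.00083794]
```

View pics/lift.png

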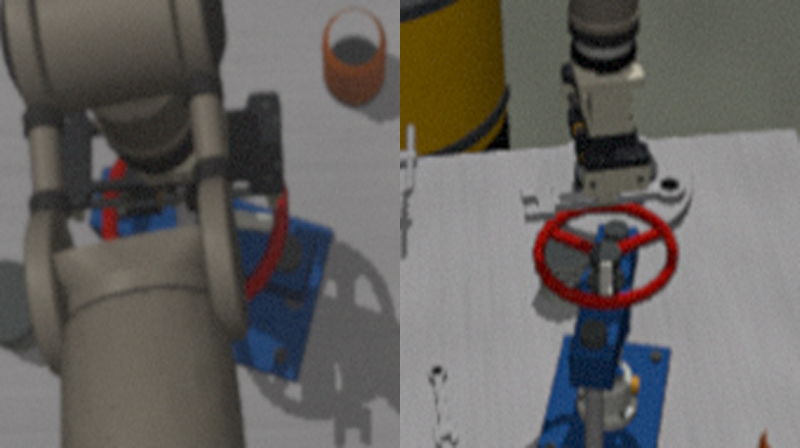

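The lift picture shows the spanner level in the fingers and clear of the wheel (side panel, around (600,195)). Next is the carry to the tray.

Request:
{"name": "servo_tool", "arguments": {"deltas": [[[0.001,-0.012,0],[0,0,0]],[[0.001,-0.024,0],[0,0,0]],[[0.002,-0.034,0],[0,0,0]],[[0.002,-0.04,0],[0,0,0]],[[0.002,-0.04,0],[0,0,0]],[[0.002,-0.04,0],[0,0,0]],[[0.002,-0.04,0],[0,0,0]],[[0.002,-0.04,0],[0,0,0]],[[0.002,-0.04,0],[0,0,0]],[[0.001,-0.034,0],[0,0,0]],[[0.001,-0.024,0],[0,0,0]],[[0,-0.013,0],[0,0,0]],[[0,0,0],[0,0,6]],[[0,0,0],[0,0,6]],[[0,0,0],[0,0,6]],[[0,0,0],[0,0,0]]]}}

```text
time: 6.95
tool_pos: [530.3, -217.5, 303.7]
tcp_rot: [3.141, -0.0, 2.885]
contact_force: [-0.2, 0.9, -1.7]
grip_width: 17.2
finger_force: 30.0
```

Request:
{"name": "servo_tool", "arguments": {"deltas": [[[0,0,0.02],[0,0,0]],[[0,0,0.04],[0,0,0]],[[0,0,0.045],[0,0,0]],[[0,0,0.045],[0,0,0]],[[0,0,0.045],[0,0,0]],[[0,0,0.035],[0,0,0]],[[0,0,0.02],[0,0,0]],[[0,0,0.01],[0,0,0]],[[0,0,0],[0,0,0]],[[0,0,0],[0,0,0]]]}}

```text
time: 8.2
tool_pos: [531.1, -218.1, 44.8]
tcp_rot: [-3.141, 0.002, 2.884]
contact_force: [0.5, 0.4, -2.3]
grip_width: 17.7
finger_force: 30.0
```

```bash
python3 - <<'E'
from h import *
a=[cv2.resize(bot.capture(n)[y:y+160,x:x+170,::-1],None,fx=2.35,fy=2.8,interpolation=cv2.INTER_CUBIC) for n,x,y in (('top',280,120),('side',230,220))]
cv2.imwrite('pics/tray.png',np.hstack(a)); print(bot.get_obs()['tool_pos'])
E
```

```text
[ 531.03402125 -218.03729584   44.74993109]
```

View pics/tray.png

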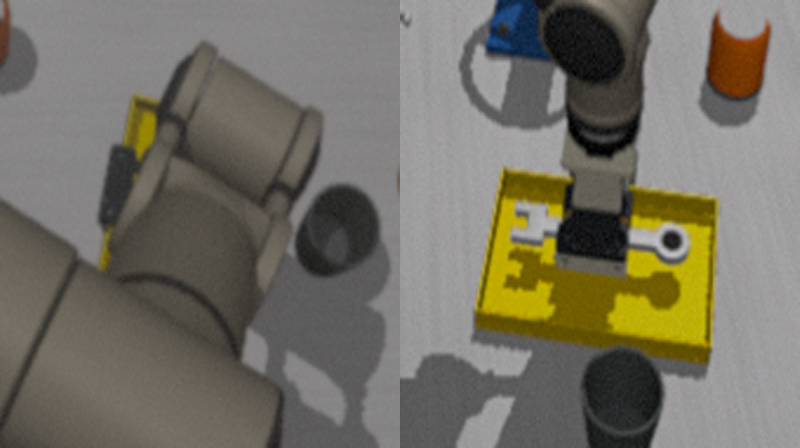

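The spanner hangs inside the tray outline, in line with it, between the jaw at (530,228) and the ring at (672,240) in the picture. Now I'll lower it.

Request:
{"name": "servo_tool", "arguments": {"deltas": [[[0,0,0.012],[0,0,0]],[[0,0,0.01],[0,0,0]],[[0,0,0.007],[0,0,0]],[[0,0,0.004],[0,0,0]],[[0,0,0.002],[0,0,0]],[[0,0,0.001],[0,0,0]],[[0,0,0],[0,0,0]],[[0,0,0],[0,0,0]]]}}

```text
time: 9.3
tool_pos: [530.6, -217.8, 7.9]
tcp_rot: [-3.142, 0.0, 2.884]
contact_force: [-0.3, 0.2, -2.4]
grip_width: 17.6
finger_force: 30.0
```

Request:
{"name": "servo_tool", "arguments": {"deltas": [[[0,0,0.001],[0,0,0]],[[0,0,0],[0,0,0]],[[0,0,0],[0,0,0]]]}}

```text
time: 9.68
tool_pos: [530.6, -217.8, 6.8]
tcp_rot: [-3.142, 0.0, 2.884]
contact_force: [-0.2, 0.2, -1.2]
grip_width: 17.4
finger_force: 30.0
```

Contact is starting, so I'll go half a millimetre lower, open partway and lift clear.

Request:
{"name": "servo_tool", "arguments": {"deltas": [[[0,0,0.0005],[0,0,0]],[[0,0,0],[0,0,0]]]}}

```text
time: 9.93
tool_pos: [530.6, -217.8, 6.8]
tcp_rot: [-3.142, 0.001, 2.884]
contact_force: [-1.9, 0.7, 6.2]
grip_width: 17.6
finger_force: 30.0
```

Request:
{"name": "servo_tool", "arguments": {"deltas": [[[0,0,0],[0,0,0]],[[0,0,0],[0,0,0]],[[0,0,0],[0,0,0]],[[0,0,0],[0,0,0]]], "fingers": 0.4}}

```text
time: 10.42
tool_pos: [530.4, -217.7, 6.1]
tcp_rot: [3.141, -0.0, 2.884]
contact_force: [0.4, -0.9, 0.5]
grip_width: 36.7
finger_force: 0.0
```

Request:
{"name": "servo_tool", "arguments": {"deltas": [[[0,0,-0.005],[0,0,0]],[[0,0,-0.02],[0,0,0]],[[0,0,-0.04],[0,0,0]],[[0,0,-0.05],[0,0,0]],[[0,0,-0.05],[0,0,0]],[[0,0,-0.05],[0,0,0]],[[0,0,-0.05],[0,0,0]],[[0,0,-0.03],[0,0,0]],[[0,0,0],[0,0,0]]]}}

```text
time: 11.55
tool_pos: [531.2, -218.1, 304.3]
tcp_rot: [-3.14, 0.006, 2.884]
contact_force: [0.7, -0.4, -0.0]
grip_width: 36.6
finger_force: 0.0
```

```bash
python3 - <<'E'
from h import *
t=bot.capture('top');s=bot.capture('side')
a=[cv2.resize(i[y:y+h,x:x+w,::-1],(400,420),interpolation=cv2.INTER_CUBIC) for i,x,y,w,h in ((t,150,140,100,105),(s,230,140,160,168))]
cv2.imwrite('pics/free.png',np.hstack(a))
E
```

```text
(no output)
```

View pics/free.png

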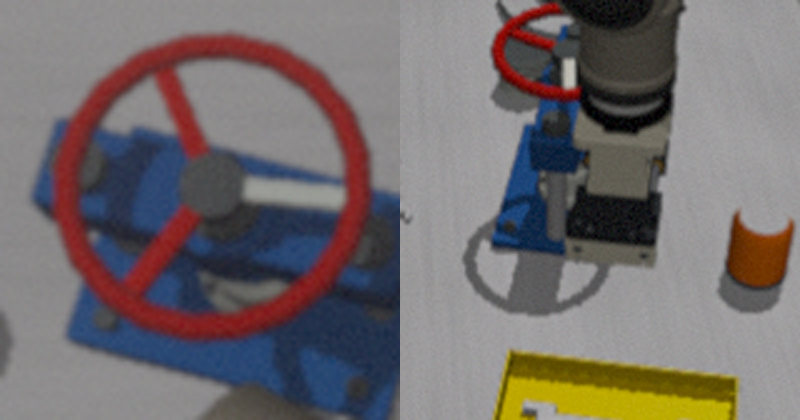

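The wheel is free and unmoved. In the left panel the hub is at (212,184), the white spoke runs (245,190) to (345,195), and the rim spans x 54–371 and y 34–338. The spanner is in the tray. Now I'll work out the arc.

```bash
cat >> h.py <<'E'
def tool(v,yaw): 
    v=np.atleast_2d(v); c,s=np.cos(yaw),np.sin(yaw); return np.c_[v@[c,s],v@[s,-c]]
E
python3 - <<'E'
from h import *
f=lambda a,z:p2w('top',(np.array(a,float)+.5)/4-.5+[150,140],z).round(1)[:,:2]
print(f([[54,184],[371,190],[215,34],[212,338]],239).tolist(),f([[212,184]],245).tolist())
s=f([[245,190],[345,195]],236);C=np.array([529.5,166.]);print(s.tolist(),np.degrees(np.arctan2(*(s-C).T[::-1])))
yaw=2.884;r=51
p=lambda a:C+r*np.c_[np.cos(np.radians(a)),np.sin(np.radians(a))]
print('start',p([-50]),tool(p([-50])-[531.2,-218.1],yaw))
a=-50-10*np.arange(37);q=np.round(tool(p(a)-C,yaw)/1e3,4)
d=np.diff(q,axis=0)
for k in range(36): print(a[k+1],d[k].round(4).tolist(),end='; ')
E
```

```text
[[530.1, 258.0], [524.7, 75.4], [620.4, 167.2], [438.9, 164.9]] [[527.4, 166.0]]
[[526.2, 148.2], [522.7, 90.6]] [-100.50300302  -95.15331738]
start [[562.28216809 126.9317334 ]] [[ 57.84135326 341.56606401]]
-60 [0.0058, -0.0068]; -70 [0.0068, -0.0057]; -80 [0.0077, -0.0044]; -90 [0.0084, -0.003]; -100 [0.0088, -0.0015]; -110 [0.0089, 0.0]; -120 [0.0087, 0.0016]; -130 [0.0083, 0.0031]; -140 [0.0077, 0.0044]; -150 [0.0068, 0.0058]; -160 [0.0057, 0.0068]; -170 [0.0044, 0.0077]; -180 [0.003, 0.0084]; -190 [0.0015, 0.0088]; -200 [0.0, 0.0089]; -210 [-0.0016, 0.0087]; -220 [-0.0031, 0.0083]; -230 [-0.0044, 0.0077]; -240 [-0.0058, 0.0068]; -250 [-0.0068, 0.0057]; -260 [-0.0077, 0.0044]; -270 [-0.0084, 0.003]; -280 [-0.0088, 0.0015]; -290 [-0.0089, 0.0]; -300 [-0.0087, -0.0016]; -310 [-0.0083, -0.0031]; -320 [-0.0077, -0.0044]; -330 [-0.0068, -0.0058]; -340 [-0.0057, -0.0068]; -350 [-0.0044, -0.0077]; -360 [-0.003, -0.0084]; -370 [-0.0015, -0.0088]; -380 [0.0, -0.0089]; -390 [0.0016, -0.0087]; -400 [0.0031, -0.0083]; -410 [0.0044, -0.0077];
```

Request:
{"name": "servo_tool", "arguments": {"deltas": [[[0.0058,0.0342,0],[0,0,0]],[[0.0058,0.0342,0],[0,0,0]],[[0.0058,0.0342,0],[0,0,0]],[[0.0058,0.0342,0],[0,0,0]],[[0.0058,0.0342,0],[0,0,0]],[[0.0058,0.0342,0],[0,0,0]],[[0.0058,0.0342,0],[0,0,0]],[[0.0058,0.0342,0],[0,0,0]],[[0.0058,0.0342,0],[0,0,0]],[[0.0058,0.0338,0],[0,0,0]],[[0,0,0],[0,0,0]],[[0,0,0],[0,0,0]]], "fingers": 0}}

```text
time: 13.15
tool_pos: [561.0, 126.9, 300.0]
tcp_rot: [-3.14, -0.002, 2.884]
contact_force: [0.3, -0.4, -0.8]
grip_width: 0.6
finger_force: 0.0
```

Request:
{"name": "servo_tool", "arguments": {"deltas": [[[0,0,0.02],[0,0,0]],[[0,0,0.02],[0,0,0]],[[0,0,0.015],[0,0,0]],[[0,0,0.01],[0,0,0]],[[0,0,0.01],[0,0,0]],[[0,0,0.008],[0,0,0]],[[0,0,0],[0,0,0]],[[0,0,0],[0,0,0]]]}}

```text
time: 14.15
tool_pos: [561.7, 127.4, 218.6]
tcp_rot: [3.141, 0.001, 2.884]
contact_force: [0.4, -0.6, -0.3]
grip_width: 0.5
finger_force: 0.0
```

Request:
{"name": "servo_tool", "arguments": {"deltas": [[[0.0058,-0.0068,0],[0,0,0]],[[0.0068,-0.0057,0],[0,0,0]],[[0.0077,-0.0044,0],[0,0,0]],[[0.0084,-0.003,0],[0,0,0]],[[0.0088,-0.0015,0],[0,0,0]],[[0.0089,0.0,0],[0,0,0]]]}}

```text
time: 14.9
tool_pos: [513.5, 118.1, 219.5]
tcp_rot: [3.139, 0.008, 2.883]
contact_force: [9.2, -1.8, 0.6]
grip_width: 0.3
finger_force: 3.5
```

Request:
{"name": "servo_tool", "arguments": {"deltas": [[[0.0087,0.0016,0],[0,0,0]],[[0.0083,0.0031,0],[0,0,0]],[[0.0077,0.0044,0],[0,0,0]],[[0.0068,0.0058,0],[0,0,0]],[[0.0057,0.0068,0],[0,0,0]],[[0.0044,0.0077,0],[0,0,0]]]}}

```text
time: 15.65
tool_pos: [478.8, 156.0, 218.9]
tcp_rot: [-3.14, 0.003, 2.883]
contact_force: [3.1, -8.3, 0.1]
grip_width: 0.4
finger_force: 3.5
```

Request:
{"name": "servo_tool", "arguments": {"deltas": [[[0.003,0.0084,0],[0,0,0]],[[0.0015,0.0088,0],[0,0,0]],[[0.0,0.0089,0],[0,0,0]],[[-0.0016,0.0087,0],[0,0,0]],[[-0.0031,0.0083,0],[0,0,0]],[[-0.0044,0.0077,0],[0,0,0]],[[-0.0058,0.0068,0],[0,0,0]],[[-0.0068,0.0057,0],[0,0,0]]]}}

```text
time: 16.65
tool_pos: [509.4, 213.2, 217.9]
tcp_rot: [-3.138, -0.003, 2.884]
contact_force: [-4.1, -3.6, 0.3]
grip_width: 0.5
finger_force: 2.2
```

Request:
{"name": "servo_tool", "arguments": {"deltas": [[[-0.0077,0.0044,0],[0,0,0]],[[-0.0084,0.003,0],[0,0,0]],[[-0.0088,0.0015,0],[0,0,0]],[[-0.0089,0.0,0],[0,0,0]],[[-0.0087,-0.0016,0],[0,0,0]],[[-0.0083,-0.0031,0],[0,0,0]],[[-0.0077,-0.0044,0],[0,0,0]],[[-0.0068,-0.0058,0],[0,0,0]]]}}

```text
time: 17.65
tool_pos: [570.6, 193.0, 217.9]
tcp_rot: [3.141, -0.005, 2.884]
contact_force: [-5.4, 5.4, 0.5]
grip_width: -0.1
finger_force: 2.8
```

```bash
cat >> h.py <<'E'
def tq():
    o=bot.get_obs(); p=o['tool_pos'][:2]-[529.5,166]; F=o['contact_force']
    print('ang %.1f r %.1f F %.1f rxF %.2f Mz %.2f t %.2f'%(np.degrees(np.arctan2(p[1],p[0])),np.hypot(*p),np.hypot(*F[:2]),(p[0]*F[1]-p[1]*F[0])/1e3,o['moment'][2],o['time']))
E
python3 -c "from h import *;tq()"
```

```text
ang 33.3 r 49.2 F 7.6 rxF 0.37 Mz -0.10 t 17.65
```

Request:
{"name": "servo_tool", "arguments": {"deltas": [[[-0.0057,-0.0068,0],[0,0,0]],[[-0.0044,-0.0077,0],[0,0,0]],[[-0.003,-0.0084,0],[0,0,0]],[[-0.0015,-0.0088,0],[0,0,0]],[[0.0,-0.0089,0],[0,0,0]],[[0.0016,-0.0087,0],[0,0,0]],[[0.0031,-0.0083,0],[0,0,0]],[[0.0044,-0.0077,0],[0,0,0]]]}}

```text
time: 18.65
tool_pos: [561.9, 128.3, 218.9]
tcp_rot: [3.138, 0.003, 2.884]
contact_force: [3.7, 4.8, -0.7]
grip_width: 0.4
finger_force: 2.5
```

```bash
python3 - <<'E'
from h import *
tq()
s=bot.capture('side');t=bot.capture('top')
a=[cv2.resize(i[y:y+h,x:x+w,::-1],(400,500),interpolation=cv2.INTER_CUBIC) for i,x,y,w,h in ((t,150,140,100,125),(s,250,130,96,120))]
cv2.imwrite('pics/near.png',np.hstack(a))
r=51;p=lambda a:r*np.c_[np.cos(np.radians(a)),np.sin(np.radians(a))]
a=-50-5*np.arange(45);d=np.diff(np.round(tool(p(a),2.884)/1e3,4),axis=0)
for k in range(44): print(a[k+1],d[k].round(4).tolist(),end='; ')
E
```

```text
ang -49.3 r 49.7 F 6.1 rxF 0.30 Mz 0.06 t 18.65
-55 [0.0028, -0.0035]; -60 [0.003, -0.0033]; -65 [0.0033, -0.003]; -70 [0.0035, -0.0027]; -75 [0.0038, -0.0024]; -80 [0.0039, -0.002]; -85 [0.0042, -0.0017]; -90 [0.0042, -0.0013]; -95 [0.0044, -0.001]; -100 [0.0044, -0.0005]; -105 [0.0044, -0.0002]; -110 [0.0045, 0.0002]; -115 [0.0044, 0.0006]; -120 [0.0043, 0.001]; -125 [0.0042, 0.0013]; -130 [0.0041, 0.0018]; -135 [0.004, 0.002]; -140 [0.0037, 0.0024]; -145 [0.0035, 0.0028]; -150 [0.0033, 0.003]; -155 [0.003, 0.0033]; -160 [0.0027, 0.0035]; -165 [0.0024, 0.0038]; -170 [0.002, 0.0039]; -175 [0.0017, 0.0042]; -180 [0.0013, 0.0042]; -185 [0.001, 0.0044]; -190 [0.0005, 0.0044]; -195 [0.0002, 0.0044]; -200 [-0.0002, 0.0045]; -205 [-0.0006, 0.0044]; -210 [-0.001, 0.0043]; -215 [-0.0013, 0.0042]; -220 [-0.0018, 0.0041]; -225 [-0.002, 0.004]; -230 [-0.0024, 0.0037]; -235 [-0.0028, 0.0035]; -240 [-0.003, 0.0033]; -245 [-0.0033, 0.003]; -250 [-0.0035, 0.0027]; -255 [-0.0038, 0.0024]; -260 [-0.0039, 0.002]; -265 [-0.0042, 0.0017]; -270 [-0.0042, 0.0013];
```

View pics/near.png

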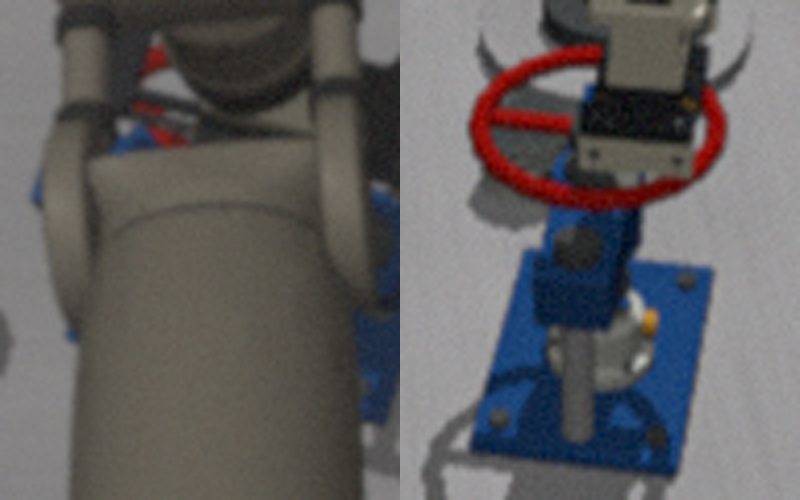

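The arm hides the wheel from above. The side view shows the pump standing unmoved, with its light arc at (637,302) and the ram hidden behind the crosshead. I'll check numerically what a lowered pad would look like.

```bash
python3 - <<'E'
from h import *
b=cv2.imread('pics/side0.png').astype(int)
s=np.mean([bot.capture('side')[:,:,::-1].astype(float) for _ in range(6)],0)
th=np.linspace(0,2*np.pi,9)[:-1]
for z in (73,90,115): print(z,w2p('side',np.c_[529.5+26*np.cos(th),166+26*np.sin(th),0*th+z]).round(0).tolist())
d=np.abs(s-b).max(2)
print('diff');print(d[192:226,288:318].astype(int)[::2,::1])
g=s.mean(2);print('now');print(g[192:226,288:318].astype(int)[::2])
tq()
E
```

```text
73 [[305.0, 199.0], [302.0, 196.0], [296.0, 195.0], [291.0, 197.0], [289.0, 201.0], [292.0, 204.0], [298.0, 205.0], [303.0, 203.0]]
90 [[305.0, 195.0], [302.0, 192.0], [296.0, 191.0], [291.0, 193.0], [289.0, 197.0], [292.0, 200.0], [298.0, 201.0], [303.0, 199.0]]
115 [[305.0, 189.0], [302.0, 186.0], [296.0, 185.0], [290.0, 187.0], [289.0, 191.0], [292.0, 194.0], [298.0, 195.0], [303.0, 193.0]]
diff
[[11  1  5  9 11  4  7  7  6  3 18 27 25 24  8  2 11 18 13 12  6 10  5  9
  12  7  7 12  8  7]
 [ 4  8  2  4  3  4  1  2  6  8  7 12  8  9  3  7  4  8  7 13  9  9 10  7
   5  6  6 11 10  8]
 [ 6  6  4  2  6  7  3  5 10  6  7 10  9 10  9 13 32 17  9  5 11 10  9  4
  11  8  9  7  3  9]
 [ 3  4  7  7  6  8 12 12  3  7  2  2  2 13 10 36 52 27  3  6  8  5 13 11
   7  6 10  9  7  6]
 [ 5  8  5  7 15 10 12  5 11 10  6 12  8  0 32 56 37  8 10  7  7  6  6  9
   6  9  9  7  7  5]
 [ 5  3  5  7  6  6  4 10  7  6  6  8  7 11 30 17  4  8 15 14  9  7  6 10
   9  7  5  8  8  8]
 [ 5 10  8  3 11 10  8  7  7  2 11  9  3  3  6  6  7 11 16 16 10  8 11  7
   8  5  9  8  7  6]
 [15  7 11 13  4  5  6  6  2  2  
[... 2395 characters left out ...]
8  72  72  72  71  73  74]
 [ 90  71  70  77  79  80  73  69  70  86  91  90  89  88  85  78  71  82
  130 178 172 131  84  70  74  72  71  71  74  73]
 [ 72  67  73  79  80  80  74  71  77  94 101 101 103 103  99  80  59  89
  141 129  94  68  60  70  70  71  74  72  74  72]
 [ 53  62  72  76  78  79  74  68  77 101 108 109 108 103 102  95  88  82
   78  71  69  71  75  71  72  71  73  70  72  72]
 [ 43  66  74  76  78  80  74  68  72  87  89  91  88  84  79  77  72  61
   63  70  74  73  73  73  72  72  73  73  75  71]
 [ 46  65  72  77  79  79  74  67  55  50  50  51  48  46  44  43  38  40
   46  60  63  71  73  73  74  74  72  73  71  75]]
ang -50.6 r 50.2 F 0.8 rxF 0.04 Mz 0.04 t 19.05
```

A small dark region has newly appeared at (302–305, 196–202), which is the pad edge. It puts the pad about 4 mm above the pump. I'll advance 30° more, then take small steps.

Request:
{"name": "servo_tool", "arguments": {"deltas": [[[0.0028,-0.0035,0],[0,0,0]],[[0.003,-0.0033,0],[0,0,0]],[[0.0033,-0.003,0],[0,0,0]],[[0.0035,-0.0027,0],[0,0,0]],[[0.0038,-0.0024,0],[0,0,0]],[[0.0039,-0.002,0],[0,0,0]]]}}

```text
time: 19.8
tool_pos: [538.6, 116.7, 218.6]
tcp_rot: [3.14, 0.003, 2.884]
contact_force: [5.4, 2.7, 0.0]
grip_width: 0.4
finger_force: 2.1
```

```bash
python3 - <<'E'
from h import *
tq()
s=np.mean([bot.capture('side')[:,:,::-1].astype(float) for _ in range(4)],0).mean(2)
print(s[194:210,298:310].astype(int)[::1]);tq()
E
```

```text
ang -79.6 r 50.2 F 6.0 rxF 0.29 Mz 0.05 t 19.80
[[ 42  43  40  30  19  28  49  64  71  71  71  66]
 [ 42  41  40  29  22  28  41  59  70  69  72  69]
 [ 41  42  36  25  23  24  43  58  69  72  72  69]
 [ 46  43  39  26  23  33  40  53  71  72  69  73]
 [ 38  38  30  26  24  33  45  60  72  70  68  70]
 [ 34  36  28  26  27  33  60  95  97  76  70  73]
 [ 35  35  29  23  24  37  84 138 136 102  75  69]
 [ 33  33  30  26  23  44  93 151 166 138  93  68]
 [ 28  35  31  28  37  51  80 132 171 162 114  76]
 [ 35  36  31  32  45  57  74 121 173 170 128  90]
 [ 36  32  28  35  44  53  72 124 172 174 143 116]
 [ 30  30  31  48  59  65  81 119 157 170 147 127]
 [ 35  35  39  62  80  80  88 108 129 148 129 120]
 [ 29  33  49  78  90  95 100 104 105 110 101 100]
 [ 40  40  63  95 104 106 106 103  86  79  77  80]
 [ 69  69  88 107 111 108 102  88  76  67  62  62]]
ang -80.4 r 50.5 F 3.7 rxF 0.18 Mz 0.06 t 20.00
```

```bash
python3 - <<'E'
from h import *
r=51;p=lambda a:r*np.c_[np.cos(np.radians(a)),np.sin(np.radians(a))]
a=-80-4*np.arange(38);d=np.diff(tool(p(a),2.884)/3e3,axis=0)
for k in range(37): print(a[k+1],d[k].round(5).tolist(),end='; ')
E
```

```text
-84 [0.00109, -0.00046]; -88 [0.00112, -0.00038]; -92 [0.00115, -0.0003]; -96 [0.00117, -0.00022]; -100 [0.00118, -0.00014]; -104 [0.00119, -6e-05]; -108 [0.00119, 3e-05]; -112 [0.00118, 0.00011]; -116 [0.00117, 0.00019]; -120 [0.00116, 0.00027]; -124 [0.00113, 0.00035]; -128 [0.00111, 0.00043]; -132 [0.00107, 0.00051]; -136 [0.00104, 0.00058]; -140 [0.00099, 0.00065]; -144 [0.00094, 0.00072]; -148 [0.00089, 0.00078]; -152 [0.00084, 0.00084]; -156 [0.00077, 0.0009]; -160 [0.00071, 0.00095]; -164 [0.00064, 0.001]; -168 [0.00057, 0.00104]; -172 [0.0005, 0.00108]; -176 [0.00042, 0.00111]; -180 [0.00034, 0.00114]; -184 [0.00026, 0.00116]; -188 [0.00018, 0.00117]; -192 [0.0001, 0.00118]; -196 [2e-05, 0.00119]; -200 [-7e-05, 0.00118]; -204 [-0.00015, 0.00118]; -208 [-0.00023, 0.00116]; -212 [-0.00031, 0.00114]; -216 [-0.00039, 0.00112]; -220 [-0.00047, 0.00109]; -224 [-0.00054, 0.00105]; -228 [-0.00062, 0.00101];
```

Request:
{"name": "servo_tool", "arguments": {"deltas": [[[0.0011,-0.0004,0],[0,0,0]],[[0.0011,-0.0004,0],[0,0,0]],[[0.0011,-0.0004,0],[0,0,0]]]}}

```text
time: 20.38
tool_pos: [535.3, 116.2, 218.5]
tcp_rot: [3.14, 0.003, 2.883]
contact_force: [7.9, 4.0, -1.7]
grip_width: 0.2
finger_force: 3.6
```

Request:
{"name": "servo_tool", "arguments": {"deltas": [[[0.0011,-0.0004,0],[0,0,0]],[[0.0011,-0.0004,0],[0,0,0]]]}}

```text
time: 20.62
tool_pos: [533.5, 116.1, 218.5]
tcp_rot: [3.139, 0.004, 2.883]
contact_force: [9.1, 3.0, -1.1]
grip_width: 0.2
finger_force: 3.8
```

```bash
python3 -c "from h import *;tq()"
```

```text
ang -85.4 r 50.1 F 9.6 rxF 0.46 Mz -0.16 t 20.62
```

Torque about the axis (r×F + Mz) is 0.30 N·m, which is still free running. Carrying on.

Request:
{"name": "servo_tool", "arguments": {"deltas": [[[0.0012,-0.0003,0],[0,0,0]],[[0.0012,-0.0003,0],[0,0,0]],[[0.0012,-0.0003,0],[0,0,0]]]}}

```text
time: 21.0
tool_pos: [530.0, 116.0, 218.6]
tcp_rot: [3.14, 0.004, 2.883]
contact_force: [9.9, 3.3, -0.8]
grip_width: 0.7
finger_force: 3.8
```

```bash
python3 -c "from h import *;tq()"
```

```text
ang -89.5 r 50.0 F 10.5 rxF 0.50 Mz -0.18 t 21.00
```

Request:
{"name": "servo_tool", "arguments": {"deltas": [[[0.0012,-0.0002,0],[0,0,0]],[[0.0012,-0.0002,0],[0,0,0]],[[0.0012,-0.0002,0],[0,0,0]]]}}

```text
time: 21.38
tool_pos: [526.4, 116.1, 218.7]
tcp_rot: [3.14, 0.005, 2.883]
contact_force: [9.9, 1.8, -1.5]
grip_width: 0.2
finger_force: 3.7
```

```bash
python3 -c "from h import *;tq()"
```

```text
ang -93.5 r 50.0 F 10.0 rxF 0.49 Mz -0.18 t 21.38
```

Request:
{"name": "servo_tool", "arguments": {"deltas": [[[0.0012,-0.0001,0],[0,0,0]],[[0.0012,-0.0001,0],[0,0,0]],[[0.0012,-0.0001,0],[0,0,0]]]}}

```text
time: 21.75
tool_pos: [522.9, 116.5, 218.8]
tcp_rot: [3.14, 0.005, 2.883]
contact_force: [9.2, 0.1, -0.4]
grip_width: 0.1
finger_force: 3.6
```

```bash
python3 -c "from h import *;tq()"
```

```text
ang -97.6 r 50.0 F 9.2 rxF 0.45 Mz -0.18 t 21.75
```

Request:
{"name": "servo_tool", "arguments": {"deltas": [[[0.0012,0,0],[0,0,0]],[[0.0012,0,0],[0,0,0]],[[0.0012,0,0],[0,0,0]]]}}

```text
time: 22.12
tool_pos: [519.5, 117.2, 218.8]
tcp_rot: [3.141, 0.005, 2.883]
contact_force: [9.6, 0.2, -0.1]
grip_width: 0.6
finger_force: 3.6
```

```bash
python3 -c "from h import *;tq()"
```

```text
ang -101.6 r 49.8 F 9.7 rxF 0.47 Mz -0.15 t 22.12
```

Request:
{"name": "servo_tool", "arguments": {"deltas": [[[0.0012,0,0],[0,0,0]],[[0.0012,0.0001,0],[0,0,0]],[[0.0012,0.0001,0],[0,0,0]]]}}

```text
time: 22.5
tool_pos: [516.0, 118.1, 218.8]
tcp_rot: [3.141, 0.005, 2.883]
contact_force: [9.8, -0.7, 0.6]
grip_width: 0.1
finger_force: 3.5
```

```bash
python3 -c "from h import *;tq()"
```

```text
ang -105.7 r 49.8 F 9.8 rxF 0.48 Mz -0.20 t 22.50
```

Request:
{"name": "servo_tool", "arguments": {"deltas": [[[0.0012,0.0001,0],[0,0,0]],[[0.0012,0.0001,0],[0,0,0]],[[0.0012,0.0002,0],[0,0,0]]]}}

```text
time: 22.88
tool_pos: [512.5, 119.2, 218.8]
tcp_rot: [3.141, 0.005, 2.883]
contact_force: [8.8, -2.1, 0.1]
grip_width: 0.3
finger_force: 3.4
```

```bash
python3 -c "from h import *;tq()"
```

```text
ang -110.0 r 49.7 F 9.0 rxF 0.45 Mz -0.11 t 22.88
```

Request:
{"name": "servo_tool", "arguments": {"deltas": [[[0.0012,0.0002,0],[0,0,0]],[[0.0012,0.0002,0],[0,0,0]],[[0.0012,0.0002,0],[0,0,0]]]}}

```text
time: 23.25
tool_pos: [509.1, 120.6, 218.8]
tcp_rot: [-3.142, 0.005, 2.883]
contact_force: [8.5, -1.9, -0.5]
grip_width: 0.3
finger_force: 3.3
```

```bash
python3 -c "from h import *;tq()"
```

```text
ang -114.2 r 49.8 F 8.7 rxF 0.42 Mz -0.18 t 23.25
```

Request:
{"name": "servo_tool", "arguments": {"deltas": [[[0.0012,0.0003,0],[0,0,0]],[[0.0012,0.0003,0],[0,0,0]],[[0.0012,0.0003,0],[0,0,0]]]}}

```text
time: 23.62
tool_pos: [505.7, 122.2, 218.7]
tcp_rot: [-3.141, 0.004, 2.883]
contact_force: [7.1, -3.0, 1.0]
grip_width: 0.6
finger_force: 3.2
```

```bash
python3 -c "from h import *;tq()"
```

```text
ang -118.6 r 49.8 F 7.7 rxF 0.38 Mz -0.14 t 23.62
```

Request:
{"name": "servo_tool", "arguments": {"deltas": [[[0.0012,0.0004,0],[0,0,0]],[[0.0011,0.0004,0],[0,0,0]],[[0.0011,0.0004,0],[0,0,0]]]}}

```text
time: 24.0
tool_pos: [502.6, 124.2, 218.7]
tcp_rot: [-3.141, 0.004, 2.883]
contact_force: [6.7, -3.1, 0.7]
grip_width: 0.3
finger_force: 3.1
```

```bash
python3 -c "from h import *;tq()"
```

```text
ang -122.7 r 49.8 F 7.4 rxF 0.37 Mz -0.05 t 24.00
```

Request:
{"name": "servo_tool", "arguments": {"deltas": [[[0.0011,0.0004,0],[0,0,0]],[[0.0011,0.0004,0],[0,0,0]],[[0.0011,0.0005,0],[0,0,0]]]}}

```text
time: 24.38
tool_pos: [499.5, 126.1, 218.7]
tcp_rot: [-3.141, 0.004, 2.883]
contact_force: [5.8, -3.3, 0.4]
grip_width: 0.9
finger_force: 3.0
```

```bash
python3 -c "from h import *;tq()"
```

```text
ang -126.9 r 49.9 F 6.7 rxF 0.33 Mz -0.06 t 24.38
```

Request:
{"name": "servo_tool", "arguments": {"deltas": [[[0.0012,0.0006,0],[0,0,0]],[[0.0012,0.0006,0],[0,0,0]],[[0.0012,0.0006,0],[0,0,0]]]}}

```text
time: 24.75
tool_pos: [496.4, 128.7, 218.6]
tcp_rot: [-3.14, 0.003, 2.883]
contact_force: [6.1, -4.2, 1.1]
grip_width: 0.1
finger_force: 2.9
```

```bash
python3 -c "from h import *;tq()"
```

```text
ang -131.6 r 49.9 F 7.4 rxF 0.37 Mz -0.10 t 24.75
```

Request:
{"name": "servo_tool", "arguments": {"deltas": [[[0.0011,0.0007,0],[0,0,0]],[[0.0011,0.0007,0],[0,0,0]],[[0.0011,0.0007,0],[0,0,0]]]}}

```text
time: 25.12
tool_pos: [493.5, 131.5, 218.5]
tcp_rot: [-3.14, 0.003, 2.883]
contact_force: [5.8, -3.6, 0.2]
grip_width: 0.8
finger_force: 2.8
```

```bash
python3 -c "from h import *;tq()"
```

```text
ang -136.2 r 49.8 F 6.8 rxF 0.33 Mz -0.14 t 25.12
```

Request:
{"name": "servo_tool", "arguments": {"deltas": [[[0.0011,0.0007,0],[0,0,0]],[[0.0011,0.0008,0],[0,0,0]],[[0.001,0.0008,0],[0,0,0]]]}}

```text
time: 25.5
tool_pos: [490.8, 134.5, 218.4]
tcp_rot: [-3.14, 0.002, 2.883]
contact_force: [5.2, -4.1, 0.5]
grip_width: 0.3
finger_force: 2.7
```

```bash
python3 -c "from h import *;tq()"
```

```text
ang -140.9 r 49.9 F 6.7 rxF 0.32 Mz -0.13 t 25.50
```

Request:
{"name": "servo_tool", "arguments": {"deltas": [[[0.001,0.0009,0],[0,0,0]],[[0.001,0.0009,0],[0,0,0]],[[0.001,0.0009,0],[0,0,0]]]}}

```text
time: 25.88
tool_pos: [488.5, 137.8, 218.4]
tcp_rot: [-3.139, 0.002, 2.883]
contact_force: [3.8, -5.0, 1.2]
grip_width: 0.6
finger_force: 2.6
```

```bash
python3 -c "from h import *;tq()"
```

```text
ang -145.6 r 49.8 F 6.3 rxF 0.31 Mz -0.03 t 25.88
```

Request:
{"name": "servo_tool", "arguments": {"deltas": [[[0.0009,0.0009,0],[0,0,0]],[[0.0009,0.001,0],[0,0,0]],[[0.0009,0.001,0],[0,0,0]]]}}

```text
time: 26.25
tool_pos: [486.4, 141.3, 218.3]
tcp_rot: [-3.139, 0.002, 2.883]
contact_force: [4.7, -5.9, 0.5]
grip_width: 0.3
finger_force: 2.5
```

```bash
python3 -c "from h import *;tq()"
```

```text
ang -150.2 r 49.7 F 7.5 rxF 0.37 Mz -0.06 t 26.25
```

Request:
{"name": "servo_tool", "arguments": {"deltas": [[[0.0008,0.001,0],[0,0,0]],[[0.0008,0.001,0],[0,0,0]],[[0.0007,0.0011,0],[0,0,0]]]}}

```text
time: 26.62
tool_pos: [485.5, 143.9, 218.3]
tcp_rot: [-3.137, 0.003, 2.883]
contact_force: [6.0, -10.9, 0.1]
grip_width: 0.4
finger_force: 5.2
```

```bash
python3 -c "from h import *;tq()"
```

```text
ang -153.3 r 49.2 F 12.4 rxF 0.61 Mz -0.07 t 26.62
```

The torque has doubled: the ram has met the pump. One small push to firm it.

Request:
{"name": "servo_tool", "arguments": {"deltas": [[[0.0003,0.0005,0],[0,0,0]],[[0,0,0],[0,0,0]]]}}

```text
time: 26.88
tool_pos: [485.5, 144.0, 218.4]
tcp_rot: [-3.137, 0.004, 2.883]
contact_force: [6.9, -10.6, -0.3]
grip_width: 0.0
finger_force: 5.2
```

```bash
python3 -c "from h import *;tq()"
```

```text
ang -153.4 r 49.2 F 12.7 rxF 0.62 Mz -0.05 t 26.88
```

Request:
{"name": "servo_tool", "arguments": {"deltas": [[[0.0003,0.0005,0],[0,0,0]],[[0.0002,0.0004,0],[0,0,0]],[[0,0,0],[0,0,0]]]}}

```text
time: 27.25
tool_pos: [485.5, 144.4, 218.4]
tcp_rot: [-3.136, 0.004, 2.883]
contact_force: [7.6, -13.0, -0.1]
grip_width: -0.0
finger_force: 6.3
```

```bash
python3 -c "from h import *;tq()"
```

```text
ang -153.8 r 49.0 F 15.0 rxF 0.73 Mz -0.10 t 27.25
```

Request:
{"name": "servo_tool", "arguments": {"deltas": [[[0.0003,0.0005,0],[0,0,0]],[[0.0002,0.0005,0],[0,0,0]],[[0,0,0],[0,0,0]],[[0,0,0],[0,0,0]]]}}

```text
time: 27.75
tool_pos: [485.5, 144.9, 218.4]
tcp_rot: [-3.135, 0.005, 2.883]
contact_force: [7.4, -16.4, 0.7]
grip_width: 0.3
finger_force: 7.4
```

```bash
python3 -c "from h import *;tq()"
```

```text
ang -154.4 r 48.8 F 18.0 rxF 0.88 Mz -0.11 t 27.75
```

The torque is about 0.8 N·m, equal to 14–16 N at the spoke point: firm, and well below 27. Now I'll back off, lift out and look.

Request:
{"name": "servo_tool", "arguments": {"deltas": [[[-0.002,-0.0035,0],[0,0,0]],[[-0.004,-0.0055,0],[0,0,0]],[[-0.004,-0.005,0],[0,0,0]],[[0,0,0],[0,0,0]],[[0,0,-0.015],[0,0,0]],[[0,0,-0.03],[0,0,0]],[[0,0,-0.04],[0,0,0]],[[0,0,-0.03],[0,0,0]],[[-0.01,-0.04,0],[0,0,0]],[[-0.01,-0.05,0],[0,0,0]],[[-0.01,-0.05,0],[0,0,0]],[[-0.01,-0.05,0],[0,0,0]],[[-0.01,-0.05,0],[0,0,0]],[[-0.01,-0.05,0],[0,0,0]],[[-0.005,-0.04,0],[0,0,0]],[[0,0,0],[0,0,0]],[[0,0,0],[0,0,0]]]}}

```text
time: 29.88
tool_pos: [468.5, -202.1, 333.1]
tcp_rot: [3.141, -0.0, 2.884]
contact_force: [0.7, -0.5, -0.3]
grip_width: 0.3
finger_force: 0.0
```

```bash
python3 - <<'E'
from h import *
print(bot.get_obs()['tool_pos'],bot.get_obs()['contact_force'])
t=bot.capture('top');s=bot.capture('side')
a=[cv2.resize(i[y:y+h,x:x+w,::-1],(400,520),interpolation=cv2.INTER_CUBIC) for i,x,y,w,h in ((t,150,110,200,260),(s,220,130,170,221))]
cv2.imwrite('pics/end.png',np.hstack(a))
E
```

```text
[ 468.50220951 -202.05082882  333.07871164] [ 0.65951517 -0.51543813 -0.27851867]
```

View pics/end.png

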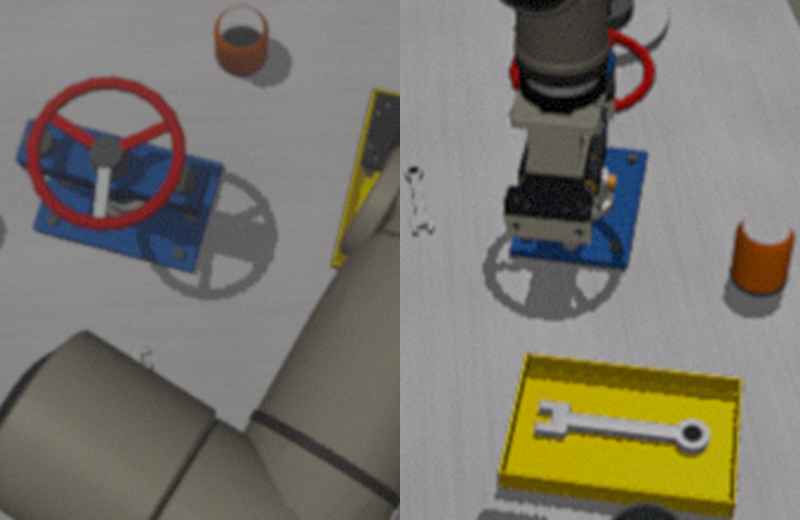

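The final picture shows the spanner flat in the tray, from (545,415) to (690,432). The white spoke now points down at (103,190), so the wheel has turned about 445°. The pump is in place and the arm is clear. Handing in.

```bash
python3 -c "from plant import bot;print(bot.close_job())"
```

```text
the job is handed in; nothing more can be done
None
```

The job is handed in, result not yet reported: the spanner lies flat in the yellow tray, and the handwheel was turned about 445° clockwise until tight (equal to about 14–16 N at the spoke point) and released with the press left clamped; the pump and filter look undisturbed in the last pictures, but I did not check the piston or tin again at the end.

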